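Weigh a jar on a two-pan balance

ROBOT

A 6-joint arm with a two-finger parallel gripper is mounted at the origin on a cart in front of the work surface, level with it; the furniture and walls round the work are solid. World frame = base frame: x ahead of the robot, y to its left, z up, the work surface at z = 0. Lengths are in mm, angles in degrees, forces in N, time in s.
With the tool pointing down it reaches from about 350 to 850 mm from the base axis. Payload 8.1 kg.
Tool frame: the origin (TCP) lies between the finger pads; the fingertips stand 17 mm ahead of it and the grasp point (between the pads) lies 2 mm behind it; z points along the fingers, y is the line along which they close (so a half turn about z gives the same grasp; the last joint's range is limited). The gripper opens to 85 mm and grips with 20 to 120 N. Pads are 22 mm wide; open, the fingers measure 114 mm over their backs; the gripper's body (76 mm by 85 mm) begins 54 mm behind the grasp point. The pads swing forward as they close: fully open they stand 13 mm farther back than shut.
Start: joints at [-80.753, 7.471, 85.268, -0, 87.261, -4.893], TCP at [146.602, -581.819, 248.292] pointing down, gripper open.
Joint ranges: [-169.43, 169.43], [-51.17, 129.36], [1.28, 143.12], [-76.62, 256.62], [0, 156.53], [-152.29, 152.29]. Speed limits (degrees/s): [136.94, 136.94, 159.86, 180, 180, 180].

INTERFACE

Orientations are given as [roll, pitch, yaw] about the fixed x, y, z axes, in that order (R = Rz(yaw) Ry(pitch) Rx(roll)).
In Python, from bench import sense, snapshot, hand_in, trace, place_of gives the robot as it stands.
- The arm moves only by the shell command python3 -m handwheel 'ROWS' [FORCE]. ROWS is JSON, a list of rows, each a list of 7 numbers: the opening, from -1 (shut) to 1 (fully open), then the shift along the tool's x, y, z in cm, then the turn, a rotation vector about the tool's x, y, z in rad. A call has 1 to 12 rows; each row shifts and turns the commanded pose from where the row before left it, along the tool's axes as they then stand; what a row does not reach is not made up. A row lasts 1/12 s, in which the tool goes at most 41.7 mm and 7.16 degrees, less where a joint would pass 70% of its speed; a pose out of reach is approached as far as the arm can. A call with a gripper value outside its range is refused whole. The fingers move at their own pace and stop on an object; FORCE is the grip in N (left out, the last holds). Time passes only in rows, so rows that do not move let the fingers close. It gives the time, the measured TCP pose, the force, the opening and the grip force at its end, in the units of the state.
- sense(): the state, without advancing time (a new reading comes with each control period).
- snapshot(name): name is "scene" or "top"; returns a dict with "image" (420x560x3 uint8, red, green, blue), "intrinsics" (3x3 intrinsics, pixels), "k1" (the pictures are not rectified: a ray, as slopes to the right and down, at radius r is drawn at 1 + k1 r^2 times it, then the intrinsics apply), "R" (3x3) and "t" (3): a world point X has camera coordinates R X + t. Camera axes: x right, y down, z forward; pixel columns grow to the right and rows downward; lengths in mm; the calibration is good to about 2 mm. A picture is of the moment at which its call begins. There is no depth.
- hand_in(): hands the job in; it is judged then, once.
Trained networks look in a picture, given as the dict that the camera call returned (one of the last four; its "shot" number tells which), for a name from the list of things; names that differ only in an ending like _2 or _b are one class to them, and where a whole thing is asked for, a point or a joint stands for the part that bears it (a point fixed in the world has none). Each returns a list of dicts, best first, with "conf" (0 to 1); they miss things now and then, are a little off and sometimes report something else, mostly with a low value. They report only what shows in the picture. A call takes as long as a camera call. They do not tell look-alikes from the thing itself.
- trace(picture, query): "pixels" (420x560 bool, what is visible of it).
- place_of(picture, query): "location" ([x, y, z] in mm, in world coordinates, good to about 4 mm: a listed point, or the origin of a listed thing).
The state is a dict: "time": time; "joint_pos": joint angles; "qd": joint speeds; "joint_efforts": joint torques, N m; "tool_pos": TCP position; "tcp_rot": TCP orientation; "ft_force": force on the tool from outside, world axes, zero at the start; "wrist_torque": the same for the moment, N m; "finger_gap": finger opening in mm; "grip_force": force on a finger pad.
Only numpy, scipy, OpenCV 4.12 (cv2) and the standard library are available. Lean on these libraries where they do the work, as an engineer would, in place of code of your own. Each camera call takes 0.05 s, during which the arm holds its last target. There are 200 camera calls.

TASK

Find out what the jar on the balance weighs: lift weights up and off their hooks on the rack and set them down upright, without dropping them, in the balance's free pan until the beam levels and its pointer rests between the two black marks. Leave the jar standing in its pan and do not disturb the lemon, the onion and the tin.

Things in the scene. Friction and masses are not known exactly. Their poses are not given: they have to be found in the camera images.
- balance: Fixed two-pan balance: wooden foot 110 x 200 mm, steel beam, two round pans that stay horizontal. Origin: centre of the foot's underside. Its y axis runs along the beam from the free pan (y = -120 mm) to the jar's pan (y = +120 mm). A pointer stands on the beam's middle before a white plate with two black upright marks; plate's top at 185 mm.
- beam (a joint): Beam tilt in rad: 0 level, positive = jar's pan low, negative = weights' pan low; stops at +0.15 (start) and -0.15. Between the stops it settles in about 1 s at 0.06 rad per 100 g of difference between the pans, wherever on the pan the load stands. The pointer is wholly between the marks within +-0.038 rad.
- weight_pan_floor (a point): Centre of the inner floor of the free pan, for the weights; z axis up. Flat floor of 58 mm radius; rim 71 mm outer radius, 7 mm above the floor. The floor is 82 mm above the worktop when level and moves 7 mm per 0.06 rad of tilt (higher when the beam joint is positive).
- jar_pan_floor (a point): Centre of the inner floor of the pan that holds the jar, same shape.
- jar_center (a point): Centre, half-way up, of the closed glass jar with dark lid (90 mm diameter, 140 mm tall) that stands on the balance. Its mass is unknown, between 375 and 530 g. It is not to be handled.
- rack: Fixed rack: wooden foot 110 x 270 mm, two posts, a rail and three hooks. Origin: on the worktop under the middle hook. Hooks: round bars of 4 mm radius at y = -100, 0, +100 mm, from the rail (x = +35 mm) along -x to a tip (x -42 to -52 mm) upturned by 10 mm. Bar axis 125 mm, tip's top 139 mm, rail's top 131 mm up. The weights hang at x = -28 mm.
- large_center (a point): Mid-height of the large weight, 300 g, hung on any hook: steel cylinder 56 mm across, 36 tall, with a loop 50 mm tall on top (86 in all). Loop: 8 mm bar across the hook, along the weight's y 44 mm outside, 28 inside; legs straight to 34 mm above the cylinder, to be gripped from above. To unhook: raise 12 to 30 mm, then move 40 mm along the rack's -x.
- medium_center (a point): Mid-height of the medium weight, 200 g, hung on any hook: steel cylinder 50 mm across, 28 tall, with a loop 50 mm tall on top (78 in all). Loop: 8 mm bar across the hook, along the weight's y 44 mm outside, 28 inside; legs straight to 34 mm above the cylinder, to be gripped from above. To unhook: raise 12 to 30 mm, then move 40 mm along the rack's -x.
- small_center (a point): Mid-height of the small weight, 100 g, hung on any hook: steel cylinder 42 mm across, 22 tall, with a loop 50 mm tall on top (72 in all). Loop: 8 mm bar across the hook, along the weight's y 44 mm outside, 28 inside; legs straight to 34 mm above the cylinder, to be gripped from above. To unhook: raise 12 to 30 mm, then move 40 mm along the rack's -x.
- lemon: Lemon, 78 x 55 x 56 mm, on the worktop near the front; bystander. Origin: centre of its underside.
- onion: Onion, 75 mm, on the worktop near the front; bystander. Origin: centre of its underside.
- tin: Round flat food tin, 86 mm diameter, 40 mm tall, on the worktop near the front; bystander. Origin: centre of its underside.
Things that resemble listed ones, but are neither listed nor needed, are in the scene too. What is shaped like the part that bears large_center but green, orange or purple is not meant.

How it is judged (in metres and radians):
On the way, in this order (a step that is already met when the one before it is completed fails the run):
1. a weight has been lifted off its hook (distance of any of large_center, medium_center, small_center from where it was at the start of the episode above 0.07 m), for 0.2 s.
2. a weight stands in the free pan and the beam is not yet level (((horizontal distance between large_center and weight_pan_floor below 0.062 m and z of large_center in the frame of weight_pan_floor between 0.02 and 0.055 m and angle between large_center's own z axis and vertical below 0.2 rad) or (horizontal distance between medium_center and weight_pan_floor below 0.062 m and z of medium_center in the frame of weight_pan_floor between 0.02 and 0.055 m and angle between medium_center's own z axis and vertical below 0.2 rad) or (horizontal distance between small_center and weight_pan_floor below 0.062 m and z of small_center in the frame of weight_pan_floor between 0.02 and 0.055 m and angle between small_center's own z axis and vertical below 0.2 rad)) and (value of joint beam above 0.038 rad or value of joint beam below -0.038 rad)), for 0.2 s.
At the end, for the whole second after the job is handed in: Beam at rest within 0.038 rad of level; the large weight and the medium or small one stand upright (0.2 rad) in the free pan, centres within 62 mm of its centre; the spare weight is anywhere else; the jar stands in its pan within 35 mm of its centre and 0.15 rad of upright (horizontal distance between large_center and weight_pan_floor below 0.062 m and z of large_center in the frame of weight_pan_floor between 0.02 and 0.055 m and angle between large_center's own z axis and vertical below 0.2 rad and ((horizontal distance between medium_center and weight_pan_floor below 0.062 m and z of medium_center in the frame of weight_pan_floor between 0.02 and 0.055 m and angle between medium_center's own z axis and vertical below 0.2 rad) or (horizontal distance between small_center and weight_pan_floor below 0.062 m and z of small_center in the frame of weight_pan_floor between 0.02 and 0.055 m and angle between small_center's own z axis and vertical below 0.2 rad)) and value of joint beam between -0.038 and 0.038 rad and velocity of joint beam between -0.1 and 0.1 rad/s and horizontal distance between jar_center and jar_pan_floor below 0.035 m and z of jar_center in the frame of jar_pan_floor below 0.08 m and angle between jar_center's own z axis and vertical below 0.15 rad); the robot touches nothing.
It fails at once if the jar is knocked over or off its pan (angle between jar_center's own z axis and vertical above 0.3 rad or horizontal distance between jar_center and jar_pan_floor above 0.05 m).
It fails at once if a weight is dropped (falls out of the fingers faster than 0.5 m/s, over 13 mm) ((contact force between the fingers and large below 0.05 N and linear speed of large above 0.5 m/s) or (contact force between the fingers and medium below 0.05 N and linear speed of medium above 0.5 m/s) or (contact force between the fingers and small below 0.05 N and linear speed of small above 0.5 m/s)).
It fails at once if the lemon, the onion or the tin is moved by more than 30 mm (distance of any of lemon, onion, tin from where it was at the start of the episode above 0.03 m).
It also fails if it takes over 58 s, if anything falls off the work surface, if the arm or the gripper's body presses on something with over 40 N, if the wrist force passes 120 N, or if a joint passes its speed limit or range.

## Working session

There is one attempt and no reset: what is moved stays moved. The work goes in short steps, Python scripts to look and compute and a shell command to move; the robot and the scene stay as the last step left them, time stands still between calls to the robot, and variables do not carry over. Pictures are saved under pics/ and viewed, at most 10 in all, crops included, and the job is handed in when it is done.

```bash
mkdir -p pics; ls
python3 - <<'E'
from bench import *
import cv2
s=sense();print(s['time'],s['tool_pos'],s['tcp_rot'],s['finger_gap'])
for n in ['scene','top']:
    p=snapshot(n);cv2.imwrite(f'pics/{n}0.png',p['image'][:,:,::-1])
    for q in ['balance','rack','large_center','medium_center','small_center','weight_pan_floor','jar_pan_floor','jar_center','lemon','onion','tin']:
        r=place_of(p,q)
        uv=[]
        for d in r[:4]:
            X=p['R']@__import__('numpy').array(d['location'])+p['t'];a=X[:2]/X[2];a=a*(1+p['k1']*(a@a));K=p['intrinsics']
            uv.append(([round(v) for v in d['location']],round(float(d['conf']),2),[round(K[0][0]*a[0]+K[0][2]),round(K[1][1]*a[1]+K[1][2])]))
        print(n,q,uv)
E
```

```text
pics
0.0 [ 146.49722227 -581.2997225   247.25957638] [-1.79895116e+02 -8.53177340e-03  1.41377730e+01] 85.66852117092833
scene balance [([558, 155, 2], 0.93, [220, 260])]
scene rack [([514, -216, 0], 0.88, [334, 222])]
scene large_center [([467, -119, 94], 0.9, [324, 206]), ([412, -18, 48], 0.61, [312, 241]), ([679, 149, 44], 0.61, [195, 228])]
scene medium_center [([487, -221, 97], 0.61, [343, 193])]
scene small_center [([332, 267, 2], 0.51, [237, 324]), ([504, -319, 103], 0.43, [361, 182])]
scene weight_pan_floor [([560, 40, 98], 0.81, [254, 211]), ([467, -122, 94], 0.47, [325, 206]), ([489, -223, 101], 0.31, [343, 191])]
scene jar_pan_floor [([557, 278, 64], 0.93, [172, 255]), ([516, -216, -1], 0.47, [333, 222]), ([557, 40, 96], 0.23, [255, 212])]
scene jar_center [([554, 272, 133], 0.78, [171, 227]), ([485, -226, 100], 0.72, [345, 192])]
scene lemon [([331, 265, 0], 0.83, [238, 325])]
scene onion [([371, 103, 0], 0.56, [286, 284])]
scene tin [([346, -238, -2], 0.9, [386, 239]), ([560, 277, 65], 0.54, [172, 254]), ([370, 104, -1], 0.32, [286, 284])]
top balance [([555, 156, 2], 0.6, [210, 191])]
top rack [([515, -217, -1], 0.76, [349, 209])]
top large_center [([411, -19, 45], 0.9, [274, 245]), ([321, -120, 40], 0.87, [314, 281]), ([473, -118, 90], 0.72, [315, 220]), ([678, 150, 43], 0.71, [212, 142])]
top medium_center [([484, -218, 96], 0.82, [356, 216])]
top small_center [([507, -319, 104], 0.68, [397, 207]), ([557, 272, 134], 0.53, [155, 180])]
top weight_pan_floor [([556, 37, 98], 0.6, [253, 185]), ([486, -220, 95], 0.52, [356, 215])]
top jar_pan_floor [([561, 274, 66], 0.94, [161, 184])]
top jar_center []
top lemon [([326, 263, 1], 0.94, [166, 276])]
top onion [([369, 97, -1], 0.82, [230, 262])]
top tin []
```

Run:
```python
import cv2
a=cv2.imread('pics/scene0.png')
cv2.imwrite('pics/c1.png',cv2.resize(a[130:350,140:440],(800,587),interpolation=3))
a=cv2.imread('pics/top0.png')
cv2.imwrite('pics/c2.png',cv2.resize(a[120:320,140:430],(800,552),interpolation=3))
```

```text
(no output)
```

View pics/c1.png

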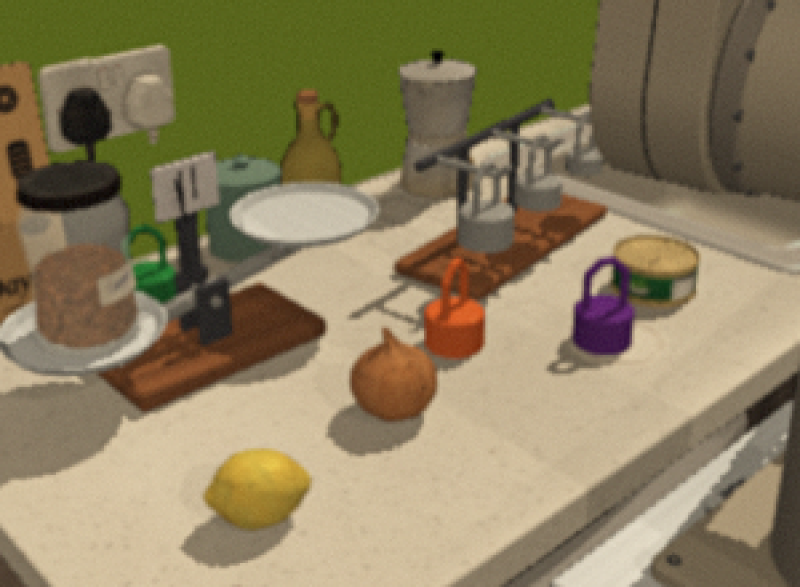

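View pics/c2.png

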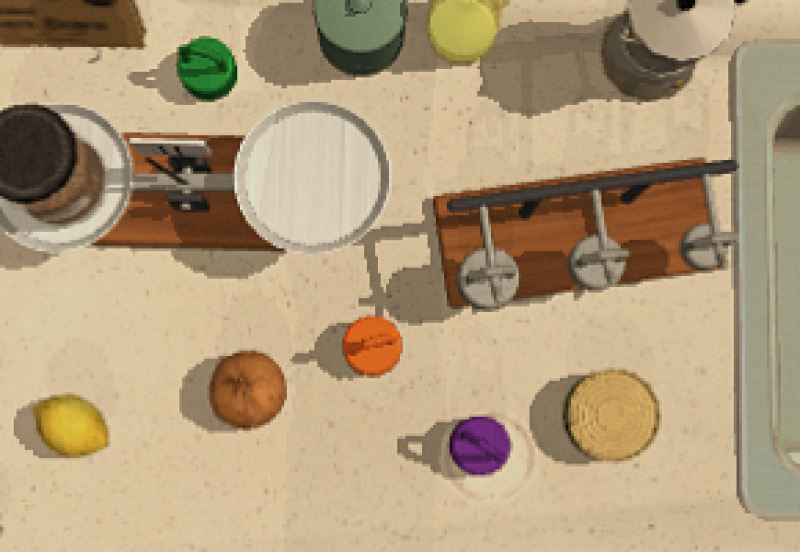

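The scene crop shows the steel large weight on the left hook (full-image px 324,206), with steel medium (343,193) and small (361,182) weights behind it. Look-alikes in scene pixels: orange (312,241), purple (~366,249) and green (195,228). I choose the steel one on the hook, which is seen at px (315,220) in the top view. The free pan is at top px (253,185) and the jar's pan is low. Both crops agree with the networks. The rack yaw is about 10.2° and the tool yaw needs to match it.

```bash
cat > go.py <<'E'
import sys,numpy as np
from bench import sense
from scipy.spatial.transform import Rotation as Ro
def to(x,y,z,yaw=None):
    s=sense();p=np.array(s['tool_pos']);R=Ro.from_euler('xyz',s['tcp_rot'],degrees=True)
    print('t',round(s['time'],2),p.round(1),np.round(s['tcp_rot'],1),'gap',round(s['finger_gap'],1),'grip',round(s['grip_force'],1),'F',np.round(s['ft_force'],1))
    print('tool cm',(R.inv().apply(np.array([x,y,z])-p)/10).round(2), '' if yaw is None else 'tz rad %.3f'%np.radians(s['tcp_rot'][2]-yaw))
if __name__=='__main__': to(*map(float,sys.argv[1:]))
E
python3 -m handwheel '[[0.5,0,0,0,0,0,0.035],[0.5,0,0,0,0,0,0.034],[0.5,2.5,-2.5,0,0,0,0],[0.5,2.5,-2.5,0,0,0,0],[0.5,2.5,-2.5,0,0,0,0],[0.5,2.5,-2.5,0,0,0,0],[0.5,2.5,-2.5,0,0,0,0],[0.5,2.5,-2.5,0,0,0,0],[0.5,2.5,-2.5,0,0,0,0],[0.5,2.5,-2.5,0,0,0,0],[0.5,2.5,-2.5,0,0,0,0],[0.5,2.5,-2.5,0,0,0,0]]' 40
python3 go.py 469.5 -120.5 190 10.2
```

```text
time: 2.2
tool_pos: [349.1, -290.1, 248.6]
tcp_rot: [180.0, -0.0, 10.2]
ft_force: [-0.3, -1.0, -1.5]
finger_gap: 64.1
grip_force: 0.0
t 2.2 [ 349.1 -290.1  248.6] [180.   -0.   10.2] gap 64.1 grip 0.0 F [-0.3 -1.  -1.5]
tool cm [ 14.84 -14.57   5.86] tz rad -0.000
```

```bash
python3 -m handwheel '[[0.5,2.5,-2.4,0.5,0,0,0],[0.5,2.5,-2.4,0.5,0,0,0],[0.5,2.5,-2.4,0.5,0,0,0],[0.5,2.5,-2.4,0.5,0,0,0],[0.5,2.5,-2.4,0.5,0,0,0],[0.5,2.3,-2.5,0.5,0,0,0],[0.5,0,0,1,0,0,0],[0.5,0,0,1,0,0,0],[0.5,0,0,1,0,0,0],[0.5,0,0,0,0,0,0]]'
python3 - <<'E'
from bench import *
from go import to
import cv2,numpy as np
to(469.5,-120.5,108,10.2)
im=[]
for n in ['scene','top']:
    p=snapshot(n)
    print([ (np.round(d['location']),round(float(d['conf']),2)) for d in place_of(p,'large_center')])
    im.append(p['image'])
a=cv2.resize(im[0][150:250,270:400,::-1],(400,308),interpolation=3);b=cv2.resize(im[1][150:250,270:400,::-1],(400,308),interpolation=3)
cv2.imwrite('pics/c3.png',np.hstack([a,b]))
E
```

```text
time: 3.03
tool_pos: [466.7, -122.9, 185.5]
tcp_rot: [-179.9, 0.2, 10.1]
ft_force: [-0.4, 0.2, -0.2]
finger_gap: 64.1
grip_force: 0.0
t 3.03 [ 466.7 -122.9  185.5] [-179.9    0.2   10.1] gap 64.1 grip 0.0 F [-0.4  0.2 -0.2]
tool cm [ 0.35 -0.17  7.75] tz rad -0.001
[(array([ 316., -121.,   41.]), 0.94), (array([409., -20.,  49.]), 0.82), (array([ 468., -120.,   94.]), 0.69), (array([678., 147.,  45.]), 0.52)]
[(array([ 319., -120.,   40.]), 0.95), (array([677., 150.,  43.]), 0.75), (array([410., -15.,  44.]), 0.73), (array([ 472., -119.,   90.]), 0.59)]
```

View pics/c3.png

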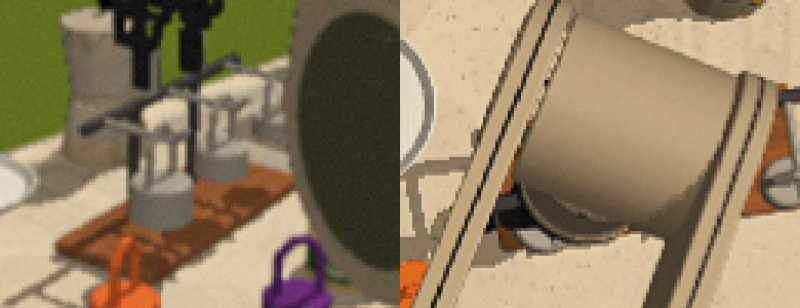

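The left crop shows the open fingers above the steel large weight's loop (crop px ~165,130), with orange and purple well away. Descending.

```bash
python3 -m handwheel '[[0.5,0.35,-0.2,1.5,0,0,0],[0.5,0,0,1.5,0,0,0],[0.5,0,0,1.5,0,0,0],[0.5,0,0,1.2,0,0,0],[0.5,0,0,1,0,0,0],[0.5,0,0,0.9,0,0,0],[0.5,0,0,0,0,0,0]]'
python3 -m handwheel '[[-0.2,0,0,0,0,0,0],[-0.2,0,0,0,0,0,0],[-0.2,0,0,0,0,0,0],[-0.2,0,0,0,0,0,0],[-0.2,0,0,0,0,0,0]]' 40
python3 go.py 469.5 -120.5 130 10.2
```

```text
time: 3.82
tool_pos: [470.5, -119.9, 110.5]
tcp_rot: [-179.9, 0.1, 10.2]
ft_force: [-0.3, 0.4, -0.7]
finger_gap: 64.2
grip_force: 0.0
time: 4.23
tool_pos: [472.4, -120.3, 113.2]
tcp_rot: [179.9, -0.1, 10.2]
ft_force: [2.5, -0.4, 2.0]
finger_gap: 42.3
grip_force: 40.6
t 4.23 [ 472.4 -120.3  113.2] [ 1.799e+02 -1.000e-01  1.020e+01] gap 42.3 grip 40.6 F [ 2.5 -0.4  2. ]
tool cm [-0.28 -0.03 -1.68] tz rad -0.000
```

```bash
python3 -m handwheel '[[-0.2,0,0,-0.7,0,0,0],[-0.2,0,0,-0.7,0,0,0],[-0.2,0,0,-0.6,0,0,0],[-0.2,0,0,0,0,0,0],[-0.2,-1.2,0,0,0,0,0],[-0.2,-1.2,0,0,0,0,0],[-0.2,-1.2,0,0,0,0,0],[-0.2,-1.2,0,0,0,0,0],[-0.2,-1,0,-1,0,0,0],[-0.2,0,0,-2,0,0,0],[-0.2,0,0,-2,0,0,0],[-0.2,0,0,-2,0,0,0]]' 60
python3 go.py 586 38 197 0
```

```text
time: 5.23
tool_pos: [413.9, -130.2, 202.9]
tcp_rot: [-180.0, 0.0, 10.2]
ft_force: [0.8, 0.0, -2.2]
finger_gap: 41.9
grip_force: 61.3
t 5.23 [ 413.9 -130.2  202.9] [-180.     0.    10.2] gap 41.9 grip 61.3 F [ 0.8  0.  -2.2]
tool cm [ 19.91 -13.52   0.58] tz rad 0.177
```

```bash
python3 -m handwheel '[[-0.2,1,-0.7,-1.0,0,0,0],[-0.2,2,-1.4,-0.5,0,0,0],[-0.2,2.5,-1.8,0,0,0,0],[-0.2,2.5,-1.8,0,0,0,0],[-0.2,2.5,-1.8,0,0,0,0],[-0.2,2.5,-1.8,0,0,0,0],[-0.2,2.5,-1.8,0,0,0,0],[-0.2,2.2,-1.4,0,0,0,0],[-0.2,1.5,-1,0,0,0,0],[-0.2,0.8,-0.5,0,0,0,0],[-0.2,0,0,0,0,0,0],[-0.2,0,0,0,0,0,0]]'
python3 - <<'E'
from bench import *
from go import to
import numpy as np
to(585.5,43.5,163)
for n in ['scene','top']:
    p=snapshot(n)
    for q in ['large_center','weight_pan_floor']:
        print(n,q,[ (np.round(d['location']),round(float(d['conf']),2)) for d in place_of(p,q)])
E
```

```text
time: 6.23
tool_pos: [586.1, 42.6, 216.9]
tcp_rot: [180.0, 0.1, 10.2]
ft_force: [-0.2, 0.6, -2.8]
finger_gap: 41.9
grip_force: 61.4
t 6.23 [586.1  42.6 216.9] [1.80e+02 1.00e-01 1.02e+01] gap 41.9 grip 61.4 F [-0.2  0.6 -2.8]
tool cm [-0.04 -0.1   5.39] 
scene large_center [(array([ 317., -120.,   39.]), 0.85), (array([411., -18.,  51.]), 0.68), (array([679., 149.,  38.]), 0.64), (array([583.,  43., 197.]), 0.61)]
scene weight_pan_floor [(array([558.,  41.,  98.]), 0.77)]
top large_center [(array([ 321., -119.,   43.]), 0.95), (array([411., -17.,  44.]), 0.78), (array([590.,  43., 193.]), 0.61), (array([679., 147.,  44.]), 0.56)]
top weight_pan_floor [(array([559.,  39.,  96.]), 0.98)]
```

```bash
python3 -m handwheel '[[-0.2,0,-0.1,1,0,0,0],[-0.2,0,0,1,0,0,0],[-0.2,0,0,1,0,0,0],[-0.2,0,0,1,0,0,0],[-0.2,0,0,0.5,0,0,0],[-0.2,0,0,0.3,0,0,0],[-0.2,0,0,0.3,0,0,0],[-0.2,0,0,0,0,0,0]]'
python3 -m handwheel '[[-0.2,0,0,0.3,0,0,0],[-0.2,0,0,0.2,0,0,0],[-0.2,0,0,0,0,0,0],[-0.2,0,0,0,0,0,0]]'
python3 go.py 586 43 163
```

```text
time: 7.2
tool_pos: [586.2, 43.9, 165.6]
tcp_rot: [-180.0, 0.0, 10.2]
ft_force: [0.2, -0.2, -2.5]
finger_gap: 41.8
grip_force: 61.4
time: 7.53
tool_pos: [587.0, 43.8, 162.1]
tcp_rot: [180.0, -0.1, 10.2]
ft_force: [0.9, -0.2, 0.3]
finger_gap: 41.6
grip_force: 61.6
t 7.53 [587.   43.8 162.1] [ 1.80e+02 -1.00e-01  1.02e+01] gap 41.6 grip 61.6 F [ 0.9 -0.2  0.3]
tool cm [-0.11  0.06 -0.09]
```

```bash
python3 -m handwheel '[[-0.2,0,0,0.1,0,0,0],[-0.2,0,0,0.1,0,0,0],[-0.2,0,0,0.1,0,0,0],[-0.2,0,0,0,0,0,0],[-0.2,0,0,0,0,0,0],[-0.2,0,0,0,0,0,0]]' 30
python3 go.py 586 43 163
```

```text
time: 8.03
tool_pos: [586.5, 43.7, 158.4]
tcp_rot: [180.0, -0.0, 10.2]
ft_force: [0.4, -1.8, 0.5]
finger_gap: 41.8
grip_force: 61.7
t 8.03 [586.5  43.7 158.4] [180.   -0.   10.2] gap 41.8 grip 61.7 F [ 0.4 -1.8  0.5]
tool cm [-0.06  0.07 -0.46]
```

```bash
python3 -m handwheel '[[0.1,0,0,0,0,0,0],[0.2,0,0,0,0,0,0],[0.3,0,0,0,0,0,0],[0.5,0,0,0,0,0,0],[0.5,0,0,0,0,0,0],[0.5,0,0,-0.5,0,0,0],[0.5,0,0,-1,0,0,0],[0.5,0,0,-2,0,0,0],[0.5,0,0,-2,0,0,0],[0.5,0,0,-3,0,0,0],[0.5,-1,1,-2,0,0,0],[0.5,-2.5,1.7,0,0,0,0]]'
python3 go.py 486 -221 225 10.2
```

```text
time: 9.03
tool_pos: [560.1, 12.0, 270.5]
tcp_rot: [179.9, -0.6, 10.3]
ft_force: [0.9, 0.9, 0.8]
finger_gap: 64.2
grip_force: 0.0
t 9.03 [560.1  12.  270.5] [179.9  -0.6  10.3] gap 64.2 grip 0.0 F [0.9 0.9 0.8]
tool cm [-11.52  21.59   4.47] tz rad 0.002
```

```bash
python3 -m handwheel '[[0.5,-1.4,2.4,0,0,0,0],[0.5,-1.4,2.7,0,0,0,0],[0.5,-1.4,2.7,0,0,0,0],[0.5,-1.4,2.7,0,0,0,0],[0.5,-1.4,2.7,0.5,0,0,0],[0.5,-1.4,2.7,1,0,0,0],[0.5,-1.4,2.7,1,0,0,0],[0.5,-1.2,2,1,0,0,0],[0.5,-0.5,1,1,0,0,0],[0.5,0,0,0,0,0,0]]'
python3 - <<'E'
from bench import *
from go import to
import cv2,numpy as np
to(486,-221,112,10.2)
im=[]
for n in ['scene','top']:
    p=snapshot(n)
    for q in ['large_center','weight_pan_floor','jar_pan_floor','jar_center','medium_center','small_center']:
        print(n,q,[ (np.round(d['location']),round(float(d['conf']),2)) for d in place_of(p,q)])
    im.append(p['image'])
cv2.imwrite('pics/c4.png',cv2.resize(im[0][150:290,130:310,::-1],(771,600),interpolation=3))
E
```

```text
time: 9.87
tool_pos: [480.2, -223.5, 216.8]
tcp_rot: [-179.9, 0.1, 10.0]
ft_force: [-0.9, 0.6, -1.0]
finger_gap: 63.8
grip_force: 0.0
t 9.87 [ 480.2 -223.5  216.8] [-1.799e+02  1.000e-01  1.000e+01] gap 63.8 grip 0.0 F [-0.9  0.6 -1. ]
tool cm [ 0.63 -0.13 10.48] tz rad -0.003
scene large_center [(array([409., -21.,  49.]), 0.91), (array([679., 148.,  41.]), 0.77), (array([584.,  43., 142.]), 0.67), (array([ 319., -122.,   41.]), 0.58)]
scene weight_pan_floor [(array([557.,  39.,  97.]), 0.86)]
scene jar_pan_floor [(array([560., 277.,  65.]), 0.9), (array([560.,  39.,  95.]), 0.59), (array([ 351., -242.,   -3.]), 0.3)]
scene jar_center [(array([554., 275., 133.]), 0.72)]
scene medium_center [(array([ 486., -225.,   96.]), 0.66)]
scene small_center [(array([ 505., -321.,  102.]), 0.49), (array([ 488., -222.,   98.]), 0.46)]
top large_center [(array([586.,  48., 138.]), 0.91), (array([679., 149.,  41.]), 0.79), (array([411., -15.,  45.]), 0.63)]
top weight_pan_floor [(array([555.,  41.,  95.]), 0.93)]
top jar_pan_floor [(array([561., 272.,  70.]), 0.61)]
top jar_center [(array([556., 274., 139.]), 0.67)]
top medium_center [(array([ 486., -219.,   93.]), 0.48)]
top small_center []
```

View pics/c4.png

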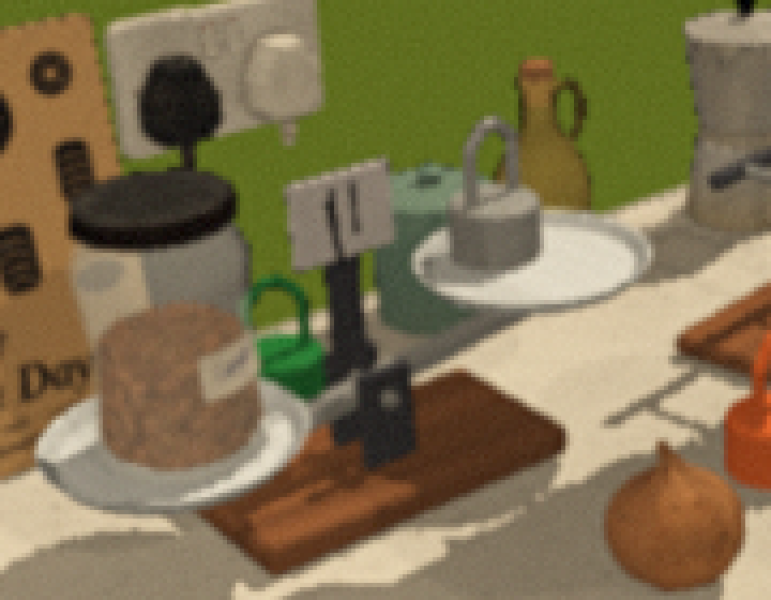

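Run:
```python
from bench import *
import cv2,numpy as np
p=snapshot('scene');cur=p['image'];cv2.imwrite('pics/s1.png',cur[:,:,::-1])
old=cv2.imread('pics/scene0.png')
g=lambda a:cv2.cvtColor(a,cv2.COLOR_BGR2GRAY).astype(np.float32)
o,c=g(old),g(cur[:,:,::-1].copy())
def uv(X):
    X=p['R']@np.array(X,float)+p['t'];a=X[:2]/X[2];a=a*(1+p['k1']*(a@a));K=np.array(p['intrinsics']);return K[:2,:2]@a+K[:2,2]
def ecc(x0,y0,x1,y1):
    w=np.eye(2,3,dtype=np.float32)
    try: r,w=cv2.findTransformECC(o[y0:y1,x0:x1],c[y0:y1,x0:x1],w,cv2.MOTION_TRANSLATION,(3,200,1e-5),None,3); return r,w[:,2]
    except cv2.error as e: return str(e)[:50]
print('px per +10mm z at jar',uv([557,275,143])-uv([557,275,133]))
print('static',ecc(250,230,330,320))
print('jar',ecc(152,195,188,262),'lid',ecc(148,188,187,210))
print('pan right rim',ecc(255,195,286,226), uv([557,40,107])-uv([557,40,97]))
```

```text
px per +10mm z at jar [-0.59214049 -4.17417751]
static (0.8077845465280962, array([-0.1280415 , -0.47114962], dtype=float32))
jar (0.9903366004741452, array([-0.20486994, -0.8469419 ], dtype=float32)) lid (0.9888857837982187, array([-0.04803185, -0.9962367 ], dtype=float32))
pan right rim (0.937798281748155, array([0.7356629 , 0.26405594], dtype=float32)) [-0.17594177 -3.62269987]
```

The large weight stands upright in the free pan (crop px 495,230), and the pointer is still at the left mark. The jar rose by about 0.9 px, or 2.2 mm. That puts the tilt near 0.13 rad and the jar at about 515 g, so the medium weight (200 g) is the one to add.

```bash
python3 go.py 486.5 -221.3 110.5 10.2;  python3 -m handwheel '[[0.5,0.4,-0.2,2,0,0,0],[0.5,0,0,2,0,0,0],[0.5,0,0,1,0,0,0],[0.5,0,0,0,0,0,0]]'; python3 go.py 486.5 -221.3 110.5 10.2
```

```text
t 10.62 [ 481.8 -221.8  218.3] [-180.     0.    10.2] gap 63.8 grip 0.0 F [-0.4 -0.6  0.4]
tool cm [ 0.48  0.04 10.78] tz rad -0.000
time: 10.95
tool_pos: [483.6, -218.2, 165.2]
tcp_rot: [-179.8, 0.2, 10.2]
ft_force: [-0.3, 0.4, 0.2]
finger_gap: 64.1
grip_force: 0.0
t 10.95 [ 483.6 -218.2  165.2] [-179.8    0.2   10.2] gap 64.1 grip 0.0 F [-0.3  0.4  0.2]
tool cm [0.26 0.37 5.47] tz rad -0.000
```

```bash
python3 -m handwheel '[[0.5,0.2,0.2,1.2,0,0,0],[0.5,0,0,1.2,0,0,0],[0.5,0,0,1.2,0,0,0],[0.5,0,0,1.2,0,0,0],[0.5,0,0,0.8,0,0,0],[0.5,0,0,0,0,0,0],[0.5,0,0,0,0,0,0]]'
python3 go.py 486.5 -221.3 110.5 10.2
```

```text
time: 11.53
tool_pos: [487.1, -220.6, 111.5]
tcp_rot: [-179.9, 0.1, 10.2]
ft_force: [1.0, 0.4, 0.3]
finger_gap: 63.9
grip_force: 0.0
t 11.53 [ 487.1 -220.6  111.5] [-1.799e+02  1.000e-01  1.020e+01] gap 63.9 grip 0.0 F [1.  0.4 0.3]
tool cm [-0.08  0.06  0.1 ] tz rad -0.000
```

```bash
python3 -m handwheel '[[-0.2,0,0,0,0,0,0],[-0.2,0,0,0,0,0,0],[-0.2,0,0,0,0,0,0],[-0.2,0,0,0,0,0,0],[-0.2,0,0,0,0,0,0]]' 50
python3 -m handwheel '[[-0.2,0,0,-0.7,0,0,0],[-0.2,0,0,-0.7,0,0,0],[-0.2,0,0,-0.6,0,0,0],[-0.2,0,0,0,0,0,0],[-0.2,-1.2,0,0,0,0,0],[-0.2,-1.2,0,0,0,0,0],[-0.2,-1.2,0,0,0,0,0],[-0.2,-1.2,0,0,0,0,0],[-0.2,-1,0,-1,0,0,0],[-0.2,0,0,-3,0,0,0],[-0.2,0,0,-3,0,0,0],[-0.2,0,0,-3,0,0,0]]' 60
python3 go.py 527 34.5 232 10.2
```

```text
time: 11.95
tool_pos: [488.4, -221.4, 113.3]
tcp_rot: [179.9, -0.1, 10.2]
ft_force: [1.0, -2.1, 3.4]
finger_gap: 42.2
grip_force: 50.5
time: 12.95
tool_pos: [429.8, -230.7, 233.0]
tcp_rot: [-179.9, 0.1, 10.2]
ft_force: [0.4, -0.9, -1.4]
finger_gap: 42.0
grip_force: 61.2
t 12.95 [ 429.8 -230.7  233. ] [-1.799e+02  1.000e-01  1.020e+01] gap 42.0 grip 61.2 F [ 0.4 -0.9 -1.4]
tool cm [ 14.25 -24.38   0.11] tz rad -0.001
```

```bash
python3 -m handwheel '[[-0.2,0.8,-1.2,0,0,0,0],[-0.2,1.5,-2.6,0,0,0,0],[-0.2,1.6,-2.8,0,0,0,0],[-0.2,1.6,-2.8,0,0,0,0],[-0.2,1.6,-2.8,0,0,0,0],[-0.2,1.6,-2.8,0,0,0,0],[-0.2,1.6,-2.8,0,0,0,0],[-0.2,1.6,-2.6,0,0,0,0],[-0.2,1.5,-1.8,0,0,0,0],[-0.2,0.9,-0.9,0,0,0,0],[-0.2,0,0,0,0,0,0],[-0.2,0,0,0,0,0,0]]'
python3 - <<'E'
from bench import *
from go import to
import numpy as np
to(527.5,34,151)
for n in ['scene','top']:
    p=snapshot(n)
    for q in ['large_center','weight_pan_floor','medium_center']:
        print(n,q,[ (np.round(d['location']),round(float(d['conf']),2)) for d in place_of(p,q)])
E
```

```text
time: 13.95
tool_pos: [530.3, 21.7, 232.0]
tcp_rot: [180.0, 0.1, 10.3]
ft_force: [1.0, -0.9, -2.1]
finger_gap: 41.9
grip_force: 61.4
t 13.95 [530.3  21.7 232. ] [1.80e+02 1.00e-01 1.03e+01] gap 41.9 grip 61.4 F [ 1.  -0.9 -2.1]
tool cm [-0.05 -1.26  8.1 ] 
scene large_center [(array([414., -20.,  47.]), 0.91), (array([ 317., -121.,   38.]), 0.82), (array([582.,  44., 140.]), 0.69), (array([371., 102.,  -0.]), 0.59), (array([682., 150.,  42.]), 0.58)]
scene weight_pan_floor [(array([560.,  38.,  93.]), 0.92)]
scene medium_center [(array([529.,  18., 217.]), 0.93)]
top large_center [(array([ 321., -121.,   44.]), 0.74), (array([412., -19.,  45.]), 0.51)]
top weight_pan_floor [(array([556.,  39.,  98.]), 0.64)]
top medium_center [(array([527.,  23., 216.]), 0.57)]
```

```bash
python3 -m handwheel '[[-0.2,-0.1,-0.7,0.5,0,0,0],[-0.2,-0.1,-0.6,1,0,0,0],[-0.2,0,0,1.4,0,0,0],[-0.2,0,0,1.4,0,0,0],[-0.2,0,0,1.2,0,0,0],[-0.2,0,0,1,0,0,0],[-0.2,0,0,0.4,0,0,0],[-0.2,0,0,0.2,0,0,0],[-0.2,0,0,0,0,0,0],[-0.2,0,0,0,0,0,0]]'
python3 go.py 527.5 34 151
python3 -m handwheel '[[-0.2,0,0,0.3,0,0,0],[-0.2,0,0,0.3,0,0,0],[-0.2,0,0,0.3,0,0,0],[-0.2,0,0,0.2,0,0,0],[-0.2,0,0,0,0,0,0],[-0.2,0,0,0,0,0,0]]'
```

```text
time: 15.18
tool_pos: [526.6, 34.0, 161.9]
tcp_rot: [180.0, -0.1, 10.2]
ft_force: [-0.1, 0.3, -2.3]
finger_gap: 41.6
grip_force: 61.4
t 15.18 [526.6  34.  161.9] [ 1.80e+02 -1.00e-01  1.02e+01] gap 41.6 grip 61.4 F [-0.1  0.3 -2.3]
tool cm [0.09 0.02 1.09] 
time: 15.68
tool_pos: [525.9, 34.0, 150.1]
tcp_rot: [-180.0, 0.0, 10.2]
ft_force: [0.0, 0.5, -1.0]
finger_gap: 41.8
grip_force: 61.5
```

```bash
python3 -m handwheel '[[-0.2,0,0,0.2,0,0,0],[-0.2,0,0,0.2,0,0,0],[-0.2,0,0,0.2,0,0,0],[-0.2,0,0,0.2,0,0,0],[-0.2,0,0,0.1,0,0,0],[-0.2,0,0,0.1,0,0,0],[-0.2,0,0,0,0,0,0],[-0.2,0,0,0,0,0,0],[-0.2,0,0,0,0,0,0]]'
python3 go.py 527.5 34 151
```

```text
time: 16.43
tool_pos: [526.2, 34.0, 140.4]
tcp_rot: [-180.0, -0.0, 10.2]
ft_force: [0.6, -0.8, 0.6]
finger_gap: 42.1
grip_force: 61.5
t 16.43 [526.2  34.  140.4] [-180.    -0.    10.2] gap 42.1 grip 61.5 F [ 0.6 -0.8  0.6]
tool cm [ 0.13  0.02 -1.06]
```

```bash
python3 -m handwheel '[[-0.2,0,0,0.1,0,0,0],[-0.2,0,0,0.1,0,0,0],[-0.2,0,0,0.1,0,0,0],[-0.2,0,0,0,0,0,0],[-0.2,0,0,0,0,0,0],[0.1,0,0,0,0,0,0],[0.2,0,0,0,0,0,0],[0.3,0,0,0,0,0,0],[0.5,0,0,0,0,0,0],[0.5,0,0,0,0,0,0],[0.5,0,0,0,0,0,0],[0.5,0,0,0,0,0,0]]'
python3 -m handwheel '[[0.5,0,0,-0.5,0,0,0],[0.5,0,0,-1,0,0,0],[0.5,0,0,-2,0,0,0],[0.5,0,0,-2,0,0,0],[0.5,0,0,-3,0,0,0],[0.5,-1,1,-3,0,0,0],[0.5,-2,2.5,0,0,0,0],[0.5,-2,3,0,0,0,0],[0.5,-2,3,0,0,0,0],[0.5,-2,3,0,0,0,0],[0.5,-1,2,0,0,0,0],[0.5,0,0,0,0,0,0]]'
python3 -m handwheel '[[0.5,-1,2,0,0,0,0],[0.5,-1,2,0,0,0,0],[0.5,-1,2,0,0,0,0],[0.5,0,0,0,0,0,0],[0.5,0,0,0,0,0,0],[0.5,0,0,0,0,0,0],[0.5,0,0,0,0,0,0],[0.5,0,0,0,0,0,0]]'
python3 - <<'E'
from bench import *
import cv2,numpy as np
for n in ['scene','top']:
    p=snapshot(n)
    for q in ['large_center','weight_pan_floor','medium_center','jar_pan_floor','jar_center']:
        print(n,q,[ (np.round(d['location']),round(float(d['conf']),2)) for d in place_of(p,q)])
    if n=='scene': cv2.imwrite('pics/c5.png',cv2.resize(p['image'][150:290,130:310,::-1],(771,600),interpolation=3))
E
```

```text
time: 17.43
tool_pos: [526.1, 34.0, 137.3]
tcp_rot: [-180.0, 0.0, 10.2]
ft_force: [-0.3, 0.0, -0.0]
finger_gap: 64.0
grip_force: 0.0
time: 18.43
tool_pos: [452.3, -130.0, 253.7]
tcp_rot: [179.9, -0.0, 10.0]
ft_force: [0.2, 0.3, 0.1]
finger_gap: 64.0
grip_force: 0.0
time: 19.1
tool_pos: [434.8, -189.9, 252.5]
tcp_rot: [-180.0, -0.0, 10.3]
ft_force: [0.7, -0.3, -0.3]
finger_gap: 64.1
grip_force: 0.0
scene large_center [(array([678., 151.,  44.]), 0.79), (array([408., -20.,  44.]), 0.7), (array([ 318., -122.,   38.]), 0.7), (array([582.,  44., 126.]), 0.61), (array([553., 276., 148.]), 0.31)]
scene weight_pan_floor [(array([555.,  37.,  80.]), 0.64)]
scene medium_center [(array([526.,  29., 123.]), 0.94)]
scene jar_pan_floor [(array([561., 280.,  83.]), 0.55)]
scene jar_center [(array([555., 273., 148.]), 0.77)]
top large_center [(array([678., 149.,  42.]), 0.97), (array([412., -18.,  42.]), 0.65), (array([ 322., -120.,   44.]), 0.63), (array([589.,  44., 124.]), 0.56)]
top weight_pan_floor [(array([556.,  36.,  79.]), 0.58)]
top medium_center [(array([526.,  39., 119.]), 0.73)]
top jar_pan_floor []
top jar_center [(array([557., 272., 153.]), 0.84)]
```

View pics/c5.png

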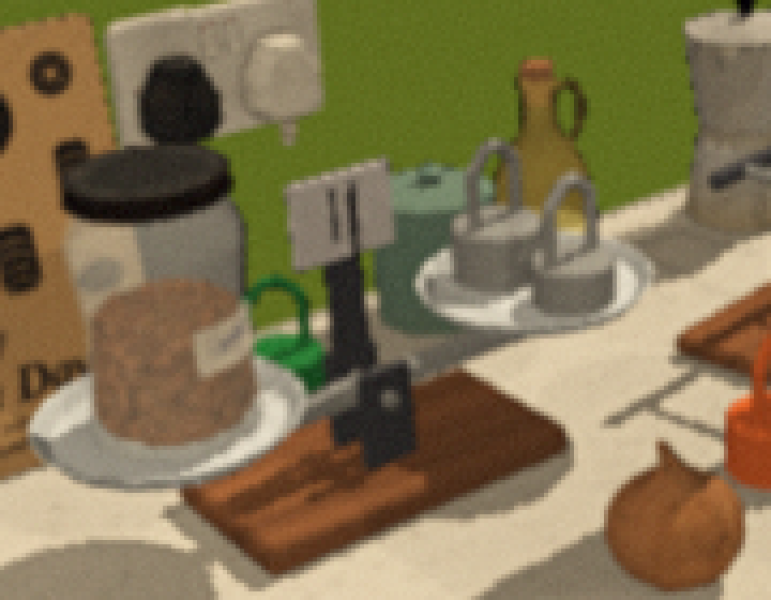

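Run:
```python
from bench import *
import cv2,numpy as np
p=snapshot('scene');old=cv2.imread('pics/s1.png');o0=cv2.imread('pics/scene0.png')
g=lambda a:cv2.cvtColor(a,cv2.COLOR_BGR2GRAY).astype(np.float32)
c=g(p['image'][:,:,::-1].copy())
def uv(X):
    X=p['R']@np.array(X,float)+p['t'];a=X[:2]/X[2];a=a*(1+p['k1']*(a@a));K=np.array(p['intrinsics']);return K[:2,:2]@a+K[:2,2]
k=(uv([557,275,143])-uv([557,275,133]))[1]/10
for nm,o in [('s1',g(old)),('s0',g(o0))]:
  for b in [(152,195,188,262),(148,188,187,210)]:
    w=np.eye(2,3,dtype=np.float32);w[1,2]=-6;x0,y0,x1,y1=b
    r,w=cv2.findTransformECC(o[y0:y1,x0:x1],c[y0-12:y1+5,x0-5:x1+5],np.float32([[1,0,5],[0,1,6]]),cv2.MOTION_TRANSLATION,(3,300,1e-6),None,3)
    dz=(w[1,2]-12)/k;print(nm,r,'rise mm',dz,'tilt',(0.15-dz/117) if nm=='s0' else '')
cv2.imwrite('pics/c6.png',cv2.resize(p['image'][185:225,190:230,::-1],(600,600),interpolation=3))
```

```text
s1 0.9859639994029444 rise mm 14.72991068283276 tilt 
s1 0.958480351329749 rise mm 14.60853257078011 tilt 
s0 0.9824471415899455 rise mm 16.797459044093046 tilt 0.006431973982110706
s0 0.8980070785569908 rise mm 16.795297717937515 tilt 0.006450446855234909
```

View pics/c6.png

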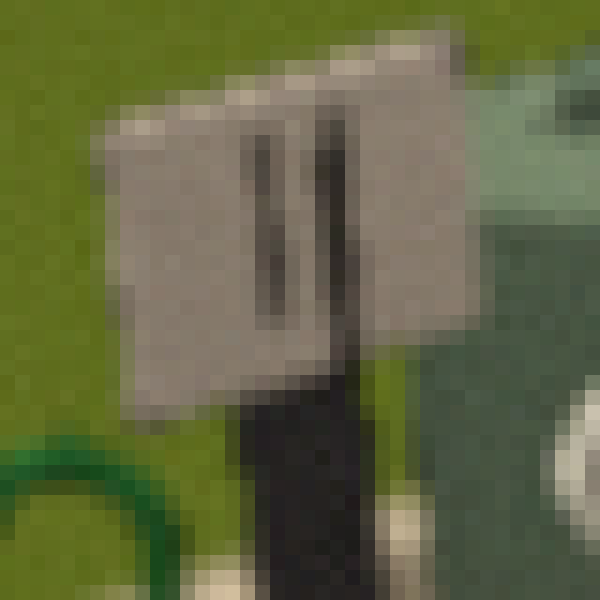

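The jar has risen 16.8 mm, which puts the tilt near 0.006 rad, well within ±0.038 and consistent with a jar of about 510–518 g. In this crop the pointer looks close to the right mark (px 340,210), because the camera views it obliquely in front of the plate. Handing in.

```bash
python3 -c "
from bench import *
print(hand_in())"
```

```text
the job is handed in; nothing more can be done
None
```

The jar weighs about 510 g: the large (300 g) and medium (200 g) weights stand upright in the free pan and the beam measured about 0.006 rad from level; the job is handed in, but no verdict was returned.

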